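Plug the test probe into the square terminal and start the test

TASK

Lift the cordless test probe out of its rest, push its pin fully home and upright into the square terminal on the open chassis (the other two terminals are round), and let go so that it stays standing there. Then press the push button on the bench tester right down and let it come up again. Leave the yellow hand meter and the tall white can where they stand.

Things in the scene. Friction and masses are not known exactly. Their poses are not given: they have to be found in the camera images.
- probe: Cordless test probe, black, 116 mm long, about 60 g, upright in the middle hole of its rest. Origin: point of the pin, at the bottom; z up along the probe. Steel pin 7 mm diameter, 30 mm long with a 5 mm tapered point; flat shoulder disc 26 mm diameter (z 30 to 36 mm); round grip 18 mm diameter (z 36 to 116 mm).
- probe_tip (a point): The point of the probe's pin (same as the probe's origin).
- probe_grip (a point): On the probe's axis at the middle of the length to grip, 88 mm above the point of the pin and 28 mm below the top of the probe.
- probe_rest: Fixed aluminium block 70 x 110 x 40 mm (x, y, z), origin at the centre of its underside. The middle hole (10 mm wide, right through) holds the probe, its shoulder on the block's top. Two fixed short spare tips stand 37 mm either side along y, 18 mm above the block. Left or right side of the bench.
- chassis: Fixed open black case 240 x 280 x 50 mm (x, y, z), bar handle in front (-x, 40 mm out), green board inside with its top 20 mm above the bench, parts on it up to 54 mm above the bench. Origin: centre of its underside. Three terminals stand on the board in a row along y, 75 mm apart, 60 mm in front of the centre (-x); the square one may be in any of the three places.
- square_terminal: The square terminal, fixed: white block 36 x 36 x 32 mm on a black foot 46 x 46 x 10 mm, standing on the board; origin at the centre of its underside, 20 mm above the bench. A vertical hole runs down its middle, open at the top: 9.5 mm wide, 32 mm deep, with a 2 mm chamfer at the mouth.
- square_mouth (a point): Centre of the mouth of the square terminal's hole, level with the terminal's flat top, 62 mm above the bench; z up. When the probe is home its shoulder lies on this top and its point is 30 mm below.
- round_terminal_a: One of two identical round terminals, fixed: white cylinder 38 mm diameter on a round black foot 48 mm wide, as tall as the square one, also with a hole in the top. Origin at the centre of its underside. Not to be used.
- round_terminal_b: The other round terminal, same as the first.
- tester: Bench tester, fixed grey box 130 x 120 x 45 mm (x, y, z) with a dark display at its far end and one round push button near its front end; origin at the centre of its underside. It stands on the side of the bench where the probe rest is not.
- test_button_top (a point): Centre of the top face of the tester's push button: a round grey cap 30 mm wide, pressed straight down; moves with the cap.
- test_button (a joint): Travel of the push button in m: 0 up, 0.006 fully down; it springs back, about 5 N holds it fully down.
- multimeter: Yellow hand-held meter lying flat, 85 x 170 x 42 mm, loose; origin at the centre of its underside.
- cleaner_can: Tall white can with a cap, 52 mm diameter, 130 mm tall, standing, loose; origin at the centre of its underside.
Mind the look-alikes: they are no part of the job. What is shaped like the tester but orange is not meant. What is shaped like the probe but pink is not meant.

How it is judged:
On the way, in this order (a step that is already met when the one before it is completed fails the run):
1. the probe's pin is fully home in the square terminal, the fingers still on the probe (z of probe_tip in the frame of square_mouth below -0.026 m and horizontal distance between probe_tip and square_mouth below 0.004 m and angle between probe's own z axis and vertical below 0.1 rad and contact force between the fingers and probe above 0.3 N), for 0.1 s.
2. with the probe home and let go, the tester's button is pressed down (z of probe_tip in the frame of square_mouth below -0.026 m and horizontal distance between probe_tip and square_mouth below 0.004 m and angle between probe's own z axis and vertical below 0.1 rad and contact force between the fingers and probe below 0.1 N and value of joint test_button above 0.004 m), for 0.05 s.
At the end, for the whole second after the job is handed in: The probe stands at rest in the square terminal: its point at least 26 mm below the mouth (shoulder within 4 mm of the terminal's top), within 4 mm of the hole's axis, within 0.1 rad of upright; the test button, having been pressed at least 4 mm after the insertion, is up again (under 2 mm) (z of probe_tip in the frame of square_mouth below -0.026 m and horizontal distance between probe_tip and square_mouth below 0.004 m and angle between probe's own z axis and vertical below 0.1 rad and linear speed of probe below 0.01 m/s and value of joint test_button below 0.002 m); the robot touches nothing.
It fails at once if the yellow hand meter is pushed more than 30 mm from its place (distance of multimeter from where it was at the start of the episode above 0.03 m).
It fails at once if the tall white can is pushed more than 30 mm from its place (distance of cleaner_can from where it was at the start of the episode above 0.03 m).
It fails at once if the tall white can is knocked over (angle between cleaner_can's own z axis and vertical above 0.5 rad).
It also fails if it takes over 48 s, if anything falls off the work surface, if the arm or the gripper's body presses on something with over 40 N, if the wrist force passes 120 N, or if a joint passes its speed limit or range.

ROBOT

A 7-joint arm with a two-finger parallel gripper is mounted at the origin on the work surface. World frame = base frame: x ahead of the robot, y to its left, z up, the work surface at z = 0. Lengths are in m, angles in rad, forces in N, time in s.
With the tool pointing down it reaches from about 0.35 to 0.9 m from the base axis. Payload 8.1 kg.
Tool frame: the origin (TCP) lies midway between the tips of the shut fingers; the grasp point (between the pads) lies arm.grasp_offset behind it (arm.grasp_offset is the distance from the TCP to the grasp point, in m); z points along the fingers, y is the line along which they close (so a half turn about z gives the same grasp; the last joint's range is limited). The gripper opens to 92 mm and grips with 3 to 60 N. Pads are 19 mm wide; open, the fingers measure 130 mm over their backs; the gripper's body (75 mm by 190 mm) begins 47 mm behind the grasp point.
Start: joints at [-1.393, 0.434, 0.025, 1.573, -0.012, 1.134, -0.075], TCP at [0.173, 0.601, 0.227] pointing down, gripper open.
Joint ranges: [-2.62, 2.62], [-0.44, 2.09], [-1.27, 1.32], [0.08, 2.57], [-1.32, 4.46], [0.12, 2], [-2.74, 2.74]. Speed limits (rad/s): [2.22, 2.22, 3.01, 3.01, 3.14, 3.14, 3.14].

INTERFACE

Orientations are given as a rotation vector (axis times angle).
In Python, from cell import observe, imaging, arm gives the robot as it stands.
- The arm moves only by the tool apply_moves, never from a script. Its argument "commands" is a list of rows, each a list of 5 numbers: the opening in per cent of the stroke, from 0 (shut) to 100 (fully open), then the shift along the world's x, y, z in units of 0.06 m (1.0 is 0.06 m), then the turn about the world's z in units of 0.5 rad (1.0 is 0.5 rad). A call has 1 to 12 rows; each row shifts and turns the commanded pose from where the row before left it; what a row does not reach is not made up. A row lasts 1/8 s, in which the tool goes at most 62.5 mm and 10.7 degrees, less where a joint would pass 70% of its speed; a pose out of reach is approached as far as the arm can. A call with a number of a shift or a turn outside -1 to 1 is refused whole. A call with a gripper value outside its range is refused whole. The fingers move at their own pace and stop on an object; "newtons" is the grip in N (left out, the last holds). Time passes only in rows, so rows that do not move let the fingers close. It gives the time, the measured TCP pose, the force, the opening and the grip force at its end, in the units of the state.
- observe(): the state, without advancing time (a new reading comes with each control period).
- imaging.get_image(name): name is "scene" or "top" or "wrist"; returns (picture, depth): 420x560x3 uint8, red, green, blue; 420x560 float32, m along the optical axis (not along the pixel's ray), 0 where there is no reading.
- imaging.camera_params(name): a dict with "camera_matrix" (3x3 intrinsics, pixels), "origin" and "rotation" of the camera in the world; the wrist camera has in their place "tool_from_camera" (4x4, takes a point from camera to tool coordinates, whose origin is the TCP and whose axes are the flange's). Camera axes: x right, y up, looking along -z (the intrinsics and any distortion apply to the point x, -y, -z); pixel columns grow to the right and rows downward; lengths in m; the calibration is good to about 2 mm. The wrist camera is an equidistant fisheye: a pixel r from the principal point sees the ray r / f radians off the axis. A picture is of the moment at which its call begins: read the wrist's pose just before it. camera_params takes no time and is no camera call.
- arm.sign_off(): hands the job in; it is judged then, once.
The state is a dict: "clock": time; "joints": joint angles; "dq": joint speeds; "joint_efforts": joint torques, N m; "position": TCP position; "ee_rot": TCP orientation; "force": force on the tool from outside, world axes, zero at the start; "ft_torque": the same for the moment, N m; "width": opening from 0.0 (shut) to 1.0 (fully open); "gripper_force": force on a finger pad.
Only numpy, scipy, OpenCV 4.12 (cv2) and the standard library are available. Lean on these libraries where they do the work, as an engineer would, in place of code of your own. Each camera call takes 0.05 s, during which the arm holds its last target. There are 200 camera calls.

## Working session

There is one attempt and no reset: what is moved stays moved. The work goes in short steps, Python scripts to look and compute and a tool call to move; the robot and the scene stay as the last step left them, time stands still between calls to the robot, and variables do not carry over. Pictures are saved under pics/ and viewed, at most 10 in all, crops included, and the job is handed in when it is done.

Besides the shell and the picture viewer there is one more tool, called after "Emit:" as name(argument=value, ...) on one line, values as JSON. apply_moves: Moves the arm, as the interface text tells. Its arguments: {"type":"object","properties":{"commands":{"type":"array"},"newtons":{"type":"number"}},"required":["commands"]}

```bash
mkdir -p pics
cat > h.py <<'E'
import numpy as np, cv2
from cell import observe, imaging, arm
from scipy.spatial.transform import Rotation as R
def cam(n):
    p=imaging.camera_params(n); return np.array(p['camera_matrix']),np.array(p['origin']),np.array(p['rotation'])
def onplane(n,u,v,z):
    K,o,r=cam(n); d=r@np.array([(u-K[0,2])/K[0,0],-(v-K[1,2])/K[1,1],-1]); return o+d*(z-o[2])/d[2]
def cloud(n,D):
    K,o,r=cam(n); v,u=np.mgrid[0:D.shape[0],0:D.shape[1]]
    return np.stack([(u-K[0,2])/K[0,0]*D,-(v-K[1,2])/K[1,1]*D,-D],-1)@r.T+o
E
python3 - <<'E'
from h import *
for n in('top','scene'):
    I,D=imaging.get_image(n); cv2.imwrite(f'pics/{n}.png',I[...,::-1]); np.save(n+'D.npy',D); np.save(n+'I.npy',I)
    print(imaging.camera_params(n))
s=observe(); print(s['clock'],s['position'],s['ee_rot'],arm.grasp_offset,s['force'])
E
```

```text
{'camera_matrix': array([[462.13915028,   0.        , 292.98841528],
       [  0.        , 462.13915028, 210.93740391],
       [  0.        ,   0.        ,   1.        ]]), 'origin': array([ 0.27914509, -0.02202969,  1.37321324]), 'rotation': array([ 0.12023135, -0.09667428, -1.57081692])}
{'camera_matrix': array([[419.05645151,   0.        , 281.99233466],
       [  0.        , 419.05645151, 211.75750087],
       [  0.        ,   0.        ,   1.        ]]), 'origin': array([1.05122776, 0.64362908, 0.73218219]), 'rotation': array([0.41327506, 1.11332341, 2.17890212])}
0.1 [0.17313907 0.60005889 0.22602395] [-4.39788410e-01 -3.11061051e+00  2.24780956e-03] 0.0188 [ 0.13574972 -0.99577288  0.81728633]
```

View pics/top.png

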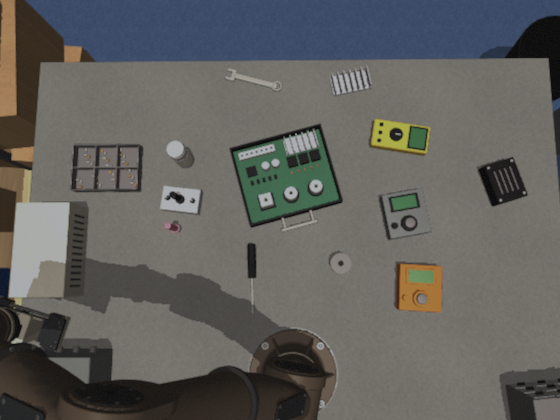

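View pics/scene.png

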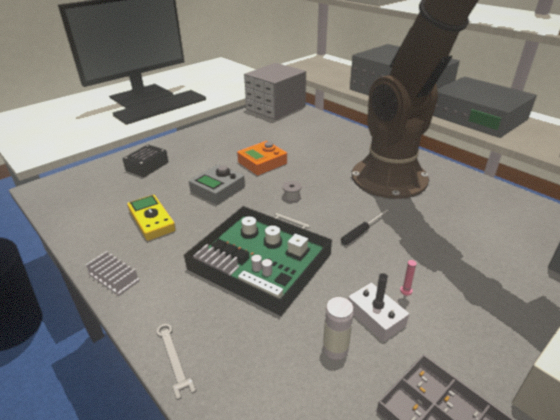

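The top view shows these candidates:
- **Probe:** the black probe in the rest at (180,198). The pink look-alike is at (173,227) and a screwdriver at (251,262); I ignore both.
- **Terminals:** the square one is at (266,200), the round ones at (291,194) and (316,187).
- **Tester:** the grey tester is at (405,213), its button near (409,222). The orange look-alike is at (420,288).
- **Leave alone:** the can at (178,150) and the yellow meter at (400,137).

Next I check the choice in a close crop and measure.

```bash
sed -i "s/np.array(p\['rotation'\])$/R.from_rotvec(p['rotation']).as_matrix()/" h.py
python3 - <<'E'
from h import *
I=np.load('topI.npy');D=np.load('topD.npy');P=cloud('top',D)
a=cv2.resize(I[125:245,150:280],None,fx=3,fy=3,interpolation=2);b=cv2.resize(I[180:300,370:450],None,fx=3,fy=3,interpolation=2)
cv2.imwrite('pics/crop.png',np.hstack([a,b])[...,::-1])
S=np.load('sceneI.npy'); PS=cloud('scene',np.load('sceneD.npy'))
def reg(P,x0,x1,y0,y1,z0,z1): 
    m=(P[...,0]>x0)&(P[...,0]<x1)&(P[...,1]>y0)&(P[...,1]<y1)&(P[...,2]>z0)&(P[...,2]<z1);return m
for n,(u,v),z in [('probe',(180,198),.04),('sq',(266,200),.062),('tester',(405,213),.045),('can',(178,150),.13),('pink',(173,227),.1),('ra',(291,194),.062),('rb',(316,187),.062),('button',(409,222),.05),('meter',(400,137),.042),('wood',(420,288),.045)]:
    print(n,onplane('top',u,v,z).round(3),P[v,u].round(3))
# terminal tops: white
w=(I.min(2)>150)
c,l,s,ct=cv2.connectedComponentsWithStats(w.astype(np.uint8))
for i in range(1,c):
    if 20<s[i,4]<2000 and 150<ct[i][0]<450: print(ct[i].round(1),s[i],np.median(P[l==i],0).round(3))
for nm,q in(('top',P),('scene',PS)):
    p=onplane('top',180,198,.1)
    m=reg(q,p[0]-.06,p[0]+.06,p[1]-.06,p[1]+.06,.09,.14);
    print(nm,m.sum(),q[m].mean(0) if m.any() else 0,q[m].max(0),q[m].min(0))
E
```

```text
probe [0.504 0.329 0.04 ] [0.499 0.322 0.068]
sq [0.493 0.075 0.062] [0.493 0.075 0.062]
tester [ 0.456 -0.326  0.045] [ 0.457 -0.326  0.044]
can [0.624 0.316 0.13 ] [0.624 0.315 0.131]
pink [0.412 0.331 0.1  ] [0.414 0.336 0.082]
ra [0.511 0.003 0.062] [0.51  0.003 0.065]
rb [ 0.531 -0.069  0.062] [ 0.532 -0.069  0.057]
button [ 0.43  -0.335  0.05 ] [ 0.279 -0.022  1.373]
meter [ 0.684 -0.32   0.042] [ 0.684 -0.32   0.041]
wood [ 0.243 -0.361  0.045] [ 0.243 -0.361  0.045]
[364.6  78.7] [362  70   6  18  39] [ 0.886 -0.225  0.009]
[353.2  81. ] [351  73   6  17  43] [ 0.875 -0.188  0.009]
[359.   80.4] [357  72   6  17  37] [ 0.876 -0.207  0.009]
[341.7  83.4] [339  75   7  18  49] [ 0.865 -0.154  0.009]
[347.5  82.4] [345  74   6  18  45] [ 0.872 -0.172  0.009]
[336.   84.5] [333  76   7  18  51] [ 0.864 -0.135  0.009]
[311.9 139.6] [309 133   7  15  55] [ 0.683 -0.06   0.024]
[305.9 140.9] [303 134   7  15  56] [ 0.679 -0.041  0.025]
[294.3 144.1] [291 137   8  15  63] [ 0.671 -0.005  0.024]
[300.2 142.7] [297 136   8  15  59] [ 0.673 -0.023  0.025]
[288.3 145.9] [285 139   8  15  65] [0.663 0.013 0.024]
[174.4 148.4] [167 141  16  16 206] [0.628 0.326 0.13 ]
[256.1 151.6] [239 145  36  15 182] [0.642 0.107 0.04 ]
[274.9 162.2] [272 159   7   7  36] [0.607 0.05  0.054]
[265. 165.] [262 162   7   7  37] [0.599 0.079 0.054]
[315.6 185.6] [310 180  12  12  98] [ 0.534 -0.069  0.062]
[180.3 199.4] [160 186  40  27 642] [0.496 0.322 0.04 ]
[290.5 192.4] [285 187  12  12  98] [0.515 0.003 0.062]
[265.3 199.1] [259 193  13  13 110] [0.496 0.078 0.063]
top 57 [0.50045361 0.32829381 0.11784372] [0.50898905 0.33757277 0.13015235] [0.49245189 0.32179491 0.09089841]
scene 162 [0.50476513 0.32865049 0.11478186] [0.51081838 0.33571832 0.13177843] [0.49264268 0.31804249 0.09051259]
```

View pics/crop.png

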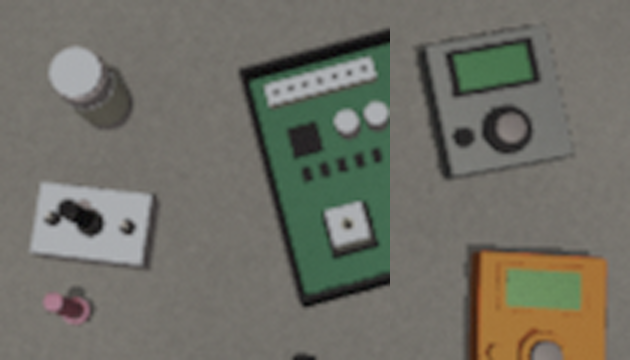

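The crop confirms the choice: black probe with its shoulder in the white rest, one spare tip each side. The square terminal's hole is at crop (347,225). The grey tester has a light round cap at crop (512,128), full image (~411,222).

Before moving I check the obstacle heights near the start (the grey box at the left) and refine the positions.

Run:
```python
from h import *
P=cloud('top',np.load('topD.npy'));PS=cloud('scene',np.load('sceneD.npy'))
b=P[205:295,15:85].reshape(-1,3);print('box',np.percentile(b,[2,50,98],axis=0).round(3))
for q in(P,PS):
    m=(abs(q[...,0]-.5)<.05)&(abs(q[...,1]-.327)<.05)&(q[...,2]>.119)&(q[...,2]<.135)
    print('ptop',m.sum(),np.median(q[m],0).round(4),q[m].min(0).round(3),q[m].max(0).round(3))
    for x,y in((.494,.077),):
        m=(abs(q[...,0]-x)<.03)&(abs(q[...,1]-y)<.03)&(abs(q[...,2]-.062)<.006); r=cv2.minAreaRect((q[m][:,:2]*1000).astype(np.float32));print('sq',m.sum(),r)
    m=(abs(q[...,0]-.435)<.035)&(abs(q[...,1]+.335)<.035)&(q[...,2]>.049)&(q[...,2]<.08);print('btn',m.sum(),np.median(q[m],0).round(3),q[m].min(0).round(3),q[m].max(0).round(3))
print(onplane('top',411,222,.055))
```

```text
box [[0.233 0.615 0.015]
 [0.35  0.66  0.119]
 [0.47  0.755 0.125]]
ptop 36 [0.5013 0.3299 0.1267] [0.493 0.322 0.119] [0.509 0.338 0.13 ]
sq 147 ((497.0758056640625, 78.43714904785156), (37.29860305786133, 35.655921936035156), 15.227404594421387)
btn 228 [ 0.428 -0.331  0.059] [ 0.401 -0.369  0.049] [ 0.468 -0.301  0.074]
ptop 74 [0.504  0.328  0.1278] [0.493 0.318 0.119] [0.511 0.336 0.132]
sq 190 ((496.0299072265625, 73.64070892333984), (37.87000274658203, 38.682281494140625), 16.35542106628418)
btn 219 [ 0.439 -0.327  0.058] [ 0.401 -0.37   0.049] [ 0.47  -0.3    0.075]
[ 0.42910484 -0.33982414  0.055     ]
```

Emit:
apply_moves(commands=[[100, 0.457, -0.376, 0, 0], [100, 0.457, -0.376, 0, 0], [100, 0.457, -0.376, 0, 0], [100, 0.457, -0.376, 0, 0], [100, 0.457, -0.376, 0, 0], [100, 0.457, -0.376, 0, 0], [100, 0.457, -0.376, 0, 0], [100, 0.457, -0.376, 0, 0], [100, 0.457, -0.376, 0, 0], [100, 0.457, -0.376, 0, 0], [100, 0.457, -0.376, 0, 0], [100, 0.457, -0.376, 0, 0]])

```text
clock: 1.6
position: [0.5028, 0.3289, 0.2264]
ee_rot: [-0.44, -3.11, 0.001]
force: [-0.1, -0.2, -0.4]
width: 0.998
gripper_force: 0.0
```

Emit:
apply_moves(commands=[[100, 0, 0, 0, 0], [100, 0, 0, 0, 0]])

```text
clock: 1.85
position: [0.5016, 0.3302, 0.2263]
ee_rot: [-0.439, -3.11, 0.0]
force: [-0.3, -0.5, -0.3]
width: 1.0
gripper_force: 0.0
```

```bash
cat >> h.py <<'E'
def wrist_project(X,s,p):
    T=np.array(p['tool_from_camera']);K=np.array(p['camera_matrix'])
    Rt=R.from_rotvec(s['ee_rot']).as_matrix()
    c=T[:3,:3].T@(Rt.T@(np.array(X)-s['position'])-T[:3,3]); c=c*[1,-1,-1]
    r=np.hypot(c[0],c[1]);th=np.arctan2(r,c[2]);return K[0,0]*th*c[0]/r+K[0,2],K[1,1]*th*c[1]/r+K[1,2]
def wrist_ray(u,v,s,p):
    T=np.array(p['tool_from_camera']);K=np.array(p['camera_matrix'])
    a=(u-K[0,2])/K[0,0];b=(v-K[1,2])/K[1,1];th=np.hypot(a,b)
    d=np.array([np.sin(th)*a/th,-np.sin(th)*b/th,-np.cos(th)])
    Rt=R.from_rotvec(s['ee_rot']).as_matrix()
    return Rt@T[:3,3]+s['position'],Rt@T[:3,:3]@d
def wrist_plane(u,v,z,s,p):
    o,d=wrist_ray(u,v,s,p);return o+d*(z-o[2])/d[2]
E
python3 - <<'E'
from h import *
s=observe();I,D=imaging.get_image('wrist');p=imaging.camera_params('wrist');print(p,s['position'],s['ee_rot'],s['clock'])
cv2.imwrite('pics/w1.png',I[...,::-1])
for X in([.502,.329,.126],[.502,.329,.04],[.4965,.076,.062]):print(wrist_project(X,s,p))
E
```

```text
{'camera_matrix': array([[325.1922621 ,   0.        , 279.82428274],
       [  0.        , 325.1922621 , 208.04437115],
       [  0.        ,   0.        ,   1.        ]]), 'tool_from_camera': array([[ 2.73647971e-04,  9.68781903e-01,  2.47914399e-01,
         6.56147150e-02],
       [ 9.99999891e-01, -1.71036130e-04, -4.35437531e-04,
        -2.22845107e-04],
       [-3.79441681e-04,  2.47914491e-01, -9.68781844e-01,
        -1.58707383e-01],
       [ 0.00000000e+00,  0.00000000e+00,  0.00000000e+00,
         1.00000000e+00]])} [0.50159272 0.3302046  0.22634821] [-4.39108077e-01 -3.10974185e+00  2.29983851e-04] 1.85
(np.float64(278.7180729314099), np.float64(208.21388685333648))
(np.float64(278.9743631466273), np.float64(188.50652642703224))
(np.float64(79.71043676229021), np.float64(246.37397728457307))
```

View pics/w1.png

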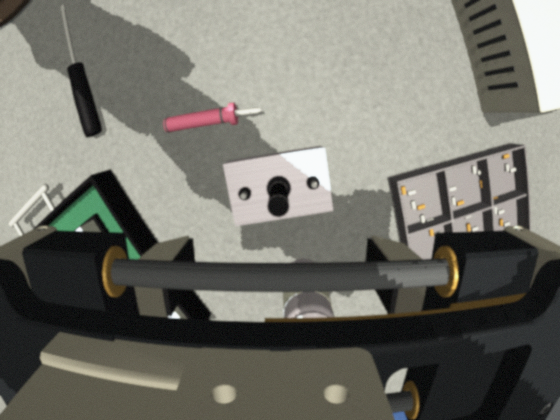

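The wrist view has the probe top at (278,205) and its shoulder at (278,187), matching the predicted position to about 2 mm. The pink look-alike lies flat at (200,119). I descend and grip.

Emit:
apply_moves(commands=[[100, 0, 0, -0.6, 0], [100, 0, -0.01, -0.6, 0], [100, 0, -0.01, -0.6, 0], [100, 0, 0, -0.4, 0], [100, 0, 0, -0.25, 0], [0, 0, 0, 0, 0], [0, 0, 0, 0, 0], [0, 0, 0, 0, 0], [0, 0, 0, 0, 0], [0, 0, 0, 0, 0]], newtons=30)

```text
clock: 3.15
position: [0.5024, 0.3287, 0.0801]
ee_rot: [0.44, 3.11, 0.001]
force: [1.1, -0.8, 0.1]
width: 0.504
gripper_force: 0.0
```

Emit:
apply_moves(commands=[[0, 0, 0, 0, 0], [0, 0, 0, 0, 0], [0, 0, 0, 0, 0], [0, 0, 0, 0, 0], [0, 0, 0, 0, 0], [0, 0, 0, 0, 0]])

```text
clock: 3.9
position: [0.5023, 0.3286, 0.0797]
ee_rot: [-0.44, -3.111, 0.0]
force: [0.4, 0.8, 0.7]
width: 0.194
gripper_force: 30.0
```

Emit:
apply_moves(commands=[[0, 0, 0, 0.3, 0], [0, 0, 0, 0.6, 0], [0, 0, 0, 0.6, 0], [0, 0, -0.3, 0, 0], [0, 0, -0.6, 0, 0], [0, 0, -0.6, 0, 0], [0, -0.1, -0.6, 0, 0], [0, 0, -0.6, 0, 0], [0, 0, -0.6, 0, 0], [0, 0, -0.6, 0, 0], [0, 0, -0.3, 0, 0], [0, 0, 0, 0, 0]])

```text
clock: 5.4
position: [0.4961, 0.0756, 0.1698]
ee_rot: [-0.443, -3.11, 0.0]
force: [-0.8, 1.0, -1.0]
width: 0.191
gripper_force: 30.0
```

Emit:
apply_moves(commands=[[0, 0, 0, 0, 0], [0, 0, 0, 0, 0]])

```text
clock: 5.65
position: [0.4963, 0.0781, 0.1697]
ee_rot: [-0.436, -3.111, -0.001]
force: [0.9, -0.3, -1.0]
width: 0.188
gripper_force: 30.0
```

Run:
```python
from h import *
s=observe();I,D=imaging.get_image('wrist');p=imaging.camera_params('wrist');print(s['position'],s['ee_rot'],s['clock'],s['width'])
np.save('w2I.npy',I);J=cv2.resize(I[120:300,180:420],None,fx=3,fy=3,interpolation=2)
cv2.imwrite('pics/w2.png',J[...,::-1])
t=s['position']
for X in(t-[0,0,.0697],t-[0,0,.0397],[.4965,.076,.062]):print(wrist_project(X,s,p))
S,DS=imaging.get_image('scene');cv2.imwrite('pics/s2.png',cv2.resize(S[170:290,220:380],None,fx=5,fy=5,interpolation=2)[...,::-1]);np.save('s2I.npy',S)
def pr(n,X):
    K,o,r=cam(n);c=r.T@(np.array(X)-o);return c[0]/-c[2]*K[0,0]+K[0,2],-c[1]/-c[2]*K[1,1]+K[1,2]
print(pr('scene',t-[0,0,.0697]),pr('scene',[.4965,.076,.062]))
```

```text
[0.49626754 0.07811781 0.16966212] [-4.36287999e-01 -3.11102907e+00 -6.56324745e-04] 5.65 0.1881194437756875
(np.float64(279.94789424144955), np.float64(217.55942874036683))
(np.float64(280.00120809682653), np.float64(230.4464956996657))
(np.float64(277.55999878407977), np.float64(206.06436647247952))
(np.float64(298.2125297731292), np.float64(229.48420401336955)) (np.float64(297.4030773295609), np.float64(241.1519920963907))
```

View pics/w2.png

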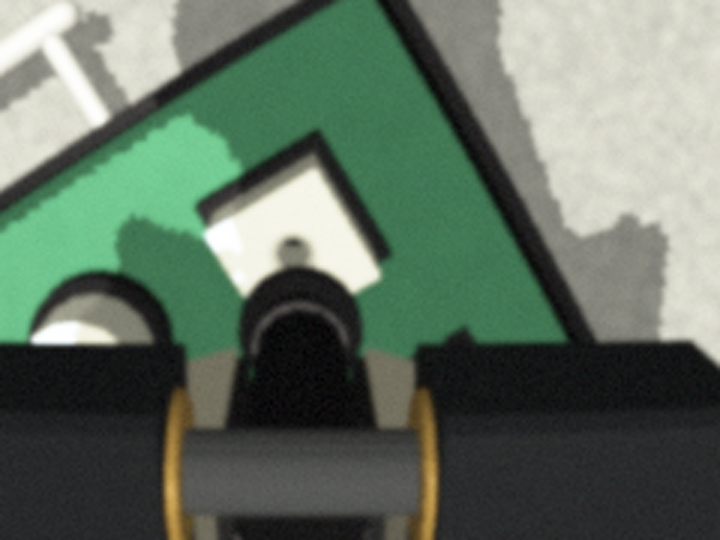

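View pics/s2.png

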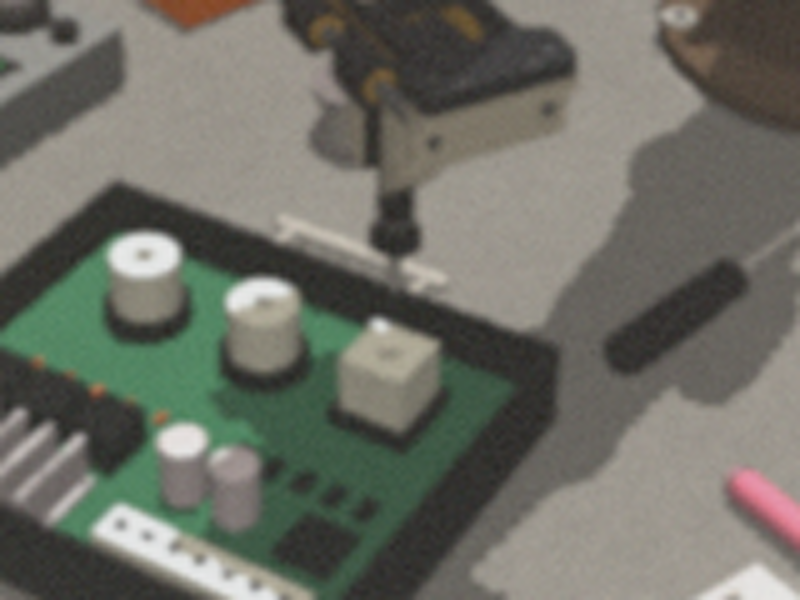

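The wrist crop shows the hole at about (293,250), full image (277.6,203.4). The shoulder disc's top edge is at crop y 268 (full 209.3) and it spans x 240–362. In the scene crop the pin tip is at (397,290) and the hole at (390,353). I compute the fine correction.

Run:
```python
from h import *
s=observe();p=imaging.camera_params('wrist');t=s['position'];print(t)
h=wrist_plane(277.6,203.4,.062,s,p);print('hole',h,'minus tcp',h-t)
a=np.linspace(0,6.28,100)
Rt=R.from_rotvec(s['ee_rot']).as_matrix()
for dz in(.0397,.0337):
    q=np.array([wrist_project(t+[.013*np.cos(x),.013*np.sin(x),-dz],s,p) for x in a]);print(q.min(0),q.max(0))
print('tool x',Rt[:,0],'z',Rt[:,2])
I=np.load('w2I.npy');g=I[190:218,272:284].sum(2)//3;print(g)
# terminal top outline
w=((I.min(2)>140)&(I.max(2)-I.min(2)<45)).astype(np.uint8);w[:, :240]=0;w[:160]=0;w[225:]=0;w[:,315:]=0
print(onplane('scene',298,240.6,.062),onplane('scene',299.4,228,t[2]-.0697))
```

```text
[0.4962276  0.07764781 0.16963866]
hole [0.49422932 0.07617697 0.062     ] minus tcp [-0.00199828 -0.00147084 -0.10763866]
[259.80034121 210.88230174] [300.23453255 249.26193853]
[259.24177059 213.38796621] [300.81435128 252.71846033]
tool x [-9.61281740e-01  2.75567369e-01  2.02449516e-04] z [-1.61004287e-04  1.73021315e-04 -9.99999972e-01]
[[241 241 240 240 241 241 240 240 241 241 241 241]
 [240 239 240 241 240 240 240 240 241 241 241 240]
 [241 240 241 241 240 241 240 241 241 241 241 241]
 [241 241 240 241 241 241 240 241 241 240 240 240]
 [240 241 240 241 240 241 240 240 240 241 240 241]
 [240 240 240 240 240 241 240 240 241 241 241 241]
 [241 240 239 239 238 238 238 239 240 241 241 240]
 [240 237 234 230 228 226 227 228 233 236 239 240]
 [236 229 220 206 198 192 192 200 218 225 232 237]
 [226 214 189 167 145 137 139 158 179 202 221 230]
 [215 190 157 116  96  79  83 105 137 168 197 218]
 [198 166 135 100  83  74  73  90 116 143 170 203]
 [185 153 127 115 107 103 105 105 119 135 158 187]
 [174 142 128 122 119 121 119 118 124 132 148 181]
 [165 136 128 121 124 123 121 124 127 129 145 175]
 [175 140 127 124 123 124 127 122 124 127 146 179]
 [183 151 127 127 121 124 122 123 122 132 158 182]
 [193 165 135 119 116 116 114 113 116 128 155 180]
 [195 164 130 100  91  92  88  85  87 105 125 149]
 [172 138 101  75  55  52  47  46  51  57  73  89]
 [114  85  58  40  29  27  27  21  24  26  32  35]
 [ 53  38  30  24  25  24  29  25  25  25  22  25]
 [ 28  26  26  26  26  26  29  30  24  25  27  25]
 [ 24  26  26  30  29  27  30  34  30  33  26  32]
 [ 29  30  28  29  26  28  28  26  24  27  28  27]
 [ 28  26  28  31  30  32  22  30  27  27  27  28]
 [ 28  26  29  26  30  30  25  31  24  28  29  29]
 [ 24  26  27  28  23  25  21  17  21  20  18  27]]
[0.49395681 0.07548864 0.062     ] [0.49013967 0.07592061 0.09993866]
```

Emit:
apply_moves(commands=[[0, -0.01, -0.028, -0.1, 0], [0, 0, 0, -0.2, 0], [0, 0, 0, -0.2, 0], [0, 0, 0, 0, 0], [0, 0, 0, -0.1, 0], [0, 0, 0, -0.1, 0], [0, 0, 0, -0.05, 0], [0, 0, 0, 0, 0]])

```text
clock: 6.75
position: [0.4958, 0.075, 0.1246]
ee_rot: [0.44, 3.111, 0.0]
force: [0.9, 0.9, -1.7]
width: 0.191
gripper_force: 30.0
```

Emit:
apply_moves(commands=[[0, 0, 0, -0.1, 0], [0, 0, 0, -0.1, 0], [0, 0, 0, 0, 0]])

```text
clock: 7.12
position: [0.4958, 0.075, 0.1123]
ee_rot: [0.44, 3.111, 0.0]
force: [1.1, 0.8, -2.2]
width: 0.191
gripper_force: 30.0
```

Emit:
apply_moves(commands=[[0, 0, 0, -0.1, 0], [0, 0, 0, -0.06, 0], [0, 0, 0, -0.03, 0], [0, 0, 0, 0, 0], [0, 0, 0, 0, 0]])

```text
clock: 7.75
position: [0.4959, 0.075, 0.1016]
ee_rot: [0.44, 3.11, 0.001]
force: [0.2, 0.4, 3.9]
width: 0.19
gripper_force: 30.0
```

Run:
```python
from h import *
s=observe();print(s['position'],s['force'],s['clock'])
S,_=imaging.get_image('scene');I,_=imaging.get_image('wrist')
a=cv2.resize(S[180:280,230:370],(700,500),interpolation=2)
cv2.imwrite('pics/s3.png',a[...,::-1])
```

```text
[0.49590539 0.0750386  0.10160147] [0.17216085 0.44997541 3.90029375] 7.75
```

View pics/s3.png

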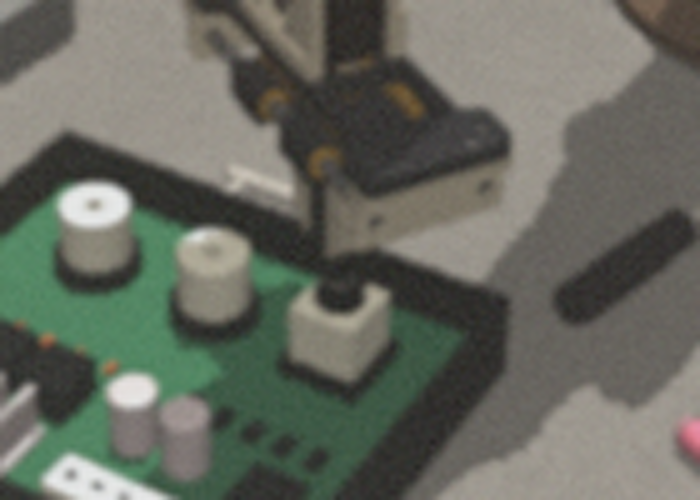

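The shoulder lies flat on the square terminal at crop (340,293), with 4 N of reaction, so the pin is home. I release and rise.

Emit:
apply_moves(commands=[[0, 0, 0, 0, 0], [60, 0, 0, 0, 0], [60, 0, 0, 0, 0], [60, 0, 0, 0, 0], [60, 0, 0, 0, 0], [60, 0, 0, 0, 0], [60, 0, 0, 0.3, 0], [60, 0, 0, 0.6, 0], [60, 0, 0, 0.6, 0], [60, 0, 0, 0.2, 0], [60, 0, 0, 0, 0]])

```text
clock: 9.22
position: [0.4959, 0.075, 0.2036]
ee_rot: [0.439, 3.11, 0.001]
force: [-0.6, 0.5, -0.3]
width: 0.602
gripper_force: 0.0
```

Run:
```python
from h import *
s=observe();print(s['position'],s['width'])
T,D=imaging.get_image('top');S,DS=imaging.get_image('scene')
cv2.imwrite('pics/s4.png',np.hstack([cv2.resize(S[150:280,180:360],None,fx=2.5,fy=2.5,interpolation=2)[:300],cv2.resize(T[185:245,375:440],(325,300),interpolation=2)])[...,::-1])
P=cloud('top',D);Q=cloud('scene',DS)
for q in(P,Q):
    m=(abs(q[...,0]-.43)<.03)&(abs(q[...,1]+.34)<.03)&(q[...,2]>.05)&(q[...,2]<.08);print(m.sum(),np.median(q[m],0),q[m].min(0),q[m].max(0))
b=T[185:245,375:440].astype(int)
```

```text
[0.49591381 0.07502099 0.20361571] 0.6019234039365697
207 [ 0.4278175  -0.33045548  0.05990921] [ 0.40079838 -0.36568604  0.05016083] [ 0.45827124 -0.31086586  0.07446891]
152 [ 0.43446363 -0.32823361  0.06126467] [ 0.40002022 -0.36535062  0.05001476] [ 0.45986444 -0.31014261  0.07410583]
```

View pics/s4.png

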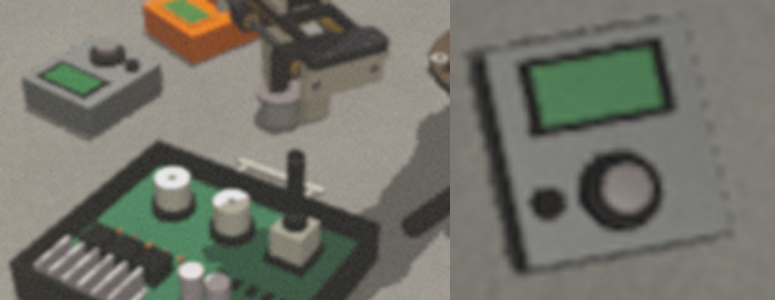

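The probe stands upright in the square terminal at crop (294,195). The light button cap is at crop (627,188), which is (410.4,222.6) in the top view.

Run:
```python
from h import *
P=cloud('top',np.load('topD.npy'));Q=cloud('scene',np.load('sceneD.npy'))
for q in(P,Q):
    m=(abs(q[...,0]-.43)<.03)&(abs(q[...,1]+.34)<.03)&(q[...,2]>.05)&(q[...,2]<.08)
    print(np.histogram(q[m][:,2],bins=np.arange(.05,.08,.002)))
    m&=q[...,2]>.062;print(m.sum(),q[m].mean(0),q[m].min(0),q[m].max(0))
for z in(.055,.06,.065,.07):print(onplane('top',410.4,222.6,z))
```

```text
(array([10, 11, 19, 36, 29, 11, 19, 18, 19, 19,  9,  6,  1,  0]), array([0.05 , 0.052, 0.054, 0.056, 0.058, 0.06 , 0.062, 0.064, 0.066,
       0.068, 0.07 , 0.072, 0.074, 0.076, 0.078]))
91 [ 0.42826991 -0.33208702  0.06695795] [ 0.41364118 -0.34630549  0.06203334] [ 0.44538098 -0.31761906  0.07410419]
(array([32, 12,  9, 12, 15, 22, 14,  6,  6, 12, 18,  7,  1,  0]), array([0.05 , 0.052, 0.054, 0.056, 0.058, 0.06 , 0.062, 0.064, 0.066,
       0.068, 0.07 , 0.072, 0.074, 0.076, 0.078]))
64 [ 0.43117951 -0.33321263  0.06823831] [ 0.408987   -0.3513324   0.06215572] [ 0.44959814 -0.31647751  0.0751842 ]
[ 0.42738484 -0.33805177  0.055     ]
[ 0.42682256 -0.33685309  0.06      ]
[ 0.42626029 -0.33565442  0.065     ]
[ 0.42569801 -0.33445574  0.07      ]
```

Emit:
apply_moves(commands=[[0, -0.1, -0.6, 0, 0], [0, -0.1, -0.6, 0, 0], [0, -0.1, -0.6, 0, 0], [0, -0.1, -0.6, 0, 0], [0, -0.1, -0.6, 0, 0], [0, -0.1, -0.6, 0, 0], [0, -0.1, -0.6, 0, 0], [0, -0.1, -0.6, 0, 0], [0, -0.1, -0.6, 0, 0], [0, -0.1, -0.6, 0, 0], [0, -0.1, -0.5, 0, 0], [0, 0, 0, 0, 0]])

```text
clock: 10.82
position: [0.4279, -0.3173, 0.202]
ee_rot: [-0.446, -3.107, 0.001]
force: [0.0, 0.8, -0.7]
width: 0.007
gripper_force: 0.0
```

Emit:
apply_moves(commands=[[0, 0, -0.28, -0.4, 0], [0, 0, 0, -0.6, 0], [0, 0, 0, -0.6, 0], [0, 0, 0, -0.3, 0], [0, 0, 0, 0, 0], [0, 0, 0, 0, 0]])

```text
clock: 11.58
position: [0.43, -0.3316, 0.0896]
ee_rot: [0.439, 3.111, 0.0]
force: [0.6, -0.4, 0.2]
width: 0.004
gripper_force: 0.0
```

Emit:
apply_moves(commands=[[0, 0, 0, -0.1, 0], [0, 0, 0, -0.1, 0], [0, 0, 0, -0.05, 0], [0, 0, 0, 0, 0]])

```text
clock: 12.08
position: [0.4295, -0.3318, 0.0741]
ee_rot: [-0.44, -3.11, -0.0]
force: [0.8, 0.3, -0.1]
width: 0.008
gripper_force: 0.0
```

Emit:
apply_moves(commands=[[0, 0, 0, -0.05, 0], [0, 0, 0, -0.03, 0], [0, 0, 0, 0, 0]])

```text
clock: 12.45
position: [0.4296, -0.3318, 0.0694]
ee_rot: [-0.44, -3.11, -0.0]
force: [0.7, 0.7, 0.2]
width: 0.003
gripper_force: 0.0
```

Emit:
apply_moves(commands=[[0, 0, 0, -0.05, 0], [0, 0, 0, 0, 0]])

```text
clock: 12.7
position: [0.4298, -0.332, 0.0665]
ee_rot: [0.44, 3.11, -0.0]
force: [0.4, 0.1, 2.0]
width: 0.006
gripper_force: 0.9
```

Contact at about 0.067. I keep pressing.

Emit:
apply_moves(commands=[[0, 0, 0, -0.04, 0], [0, 0, 0, -0.04, 0], [0, 0, 0, 0, 0]])

```text
clock: 13.08
position: [0.4298, -0.332, 0.0618]
ee_rot: [0.44, 3.11, -0.0]
force: [0.0, -0.3, 4.3]
width: 0.007
gripper_force: 2.3
```

Emit:
apply_moves(commands=[[0, 0, 0, -0.03, 0], [0, 0, 0, 0, 0]])

```text
clock: 13.32
position: [0.43, -0.3321, 0.0611]
ee_rot: [0.44, 3.11, 0.0]
force: [-2.9, 2.6, 16.5]
width: 0.004
gripper_force: 8.9
```

The force jumped to 16 N, so the button is on its stop. I rise clear.

Emit:
apply_moves(commands=[[0, 0, 0, 0, 0], [0, 0, 0, 0.2, 0], [0, 0, 0, 0.6, 0], [0, 0, 0, 0.8, 0], [0, 0, 0, 0.4, 0], [0, 0, 0, 0, 0], [0, 0, 0, 0, 0]])

```text
clock: 14.2
position: [0.4292, -0.3313, 0.1792]
ee_rot: [-0.439, -3.11, -0.001]
force: [0.1, 0.9, 0.1]
width: 0.003
gripper_force: 0.0
```

Run:
```python
from h import *
s=observe();print(s['position'],s['force'],s['clock'])
S,D=imaging.get_image('scene')
cv2.imwrite('pics/s5.png',cv2.resize(S[130:290,180:360],None,fx=3,fy=3,interpolation=2)[...,::-1])
q=cloud('scene',D);m=(abs(q[...,0]-.496)<.03)&(abs(q[...,1]-.076)<.03)&(q[...,2]>.1)&(q[...,2]<.17);print(m.sum(),q[m].mean(0),q[m].max(0))
```

```text
[ 0.42917189 -0.33131929  0.17916512] [0.1128232  0.88372381 0.05222805] 14.2
155 [0.49803    0.07655227 0.13039189] [0.50443619 0.08261571 0.15371667]
```

View pics/s5.png

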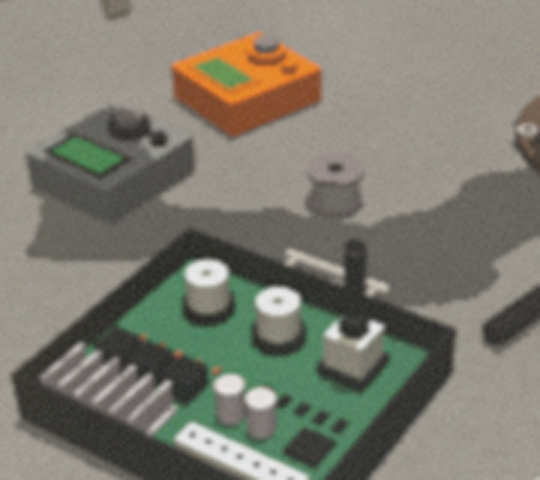

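The probe stands upright in the square terminal at crop (353,290), the button at (128,122) is up again, and the arm is clear.

```bash
python3 -c "
from cell import arm
print(arm.sign_off())"
```

```text
the job is handed in; nothing more can be done
None
```

The probe stands upright and fully home in the square terminal, the tester button was pressed to its stop and came back up, the yellow meter and white can were not touched, and the job was handed in at about 14 s; the sign-off gave no verdict.

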